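# Sweep the empty cartons off the nurses' desk into the collecting tray

### The job

Three small empty ampoule cartons are lying flat on the desk: sweep them along the desk with your fingertips, through the open front of the white collecting tray, until all three lie flat and wholly inside it. Only push them: do not pick up or tip any carton, and leave the capped jar standing among them and everything else on the desk where it is.

Things in the scene. Friction and masses are not known exactly. Their poses are not given: they have to be found in the camera images.
- tray: White plastic tray fixed to the desk: walls on three sides (28 mm high, 5 mm thick, rim 5 mm wider), front fully open with no lip, floor level with the desk. Inside 150 mm (x) by 280 mm (y). Origin at the centre of the inner floor; x points from the open front (x = -75 mm) to the back wall (+75 mm), side walls at y = -140 and +140 mm, z up. The front faces world -y, turned up to 15 degrees.
- carton_a: Empty ampoule carton: plain brown board, square and flat, 50 x 50 mm and 20 mm high, 20 to 45 g, lying loose on the desk, to the right of the tray's open front. Origin at the centre of its underside; x and y along its sides, z up.
- carton_b: Second carton, identical to carton_a, same origin and axes.
- carton_c: Third carton, identical to carton_a, same origin and axes; it starts nearer the tray's open front than the other two.
- jar: Specimen jar with a white screw cap, standing upright, 44 mm in diameter and 50 mm high, about 70 g, loose: it stands beside the cartons, in one of three places in a row with carton_a and carton_b, 70 mm or more from their centres. To be left alone. Origin at the centre of its underside.
- oximeter: Fingertip pulse oximeter, 58 x 32 x 26 mm, loose on the desk at the right of the work. To be left alone. Origin at the centre of its underside.
- sanitiser: Pump bottle of hand sanitiser, 60 mm in diameter and 163 mm high, spout turned away from the robot, loose, beyond the work. To be left alone. Origin at the centre of its underside.
- cup: White foam drinking cup, 72 mm in diameter and 85 mm high, loose, beyond the work. To be left alone. Origin at the centre of its underside.
- full_carton: Large full carton, plain brown board, 70 x 110 x 60 mm high, loose, beyond the work. Not one of the three: to be left alone. Origin at the centre of its underside.
- stapler: Black and grey stapler, 120 x 32 x 38 mm high, loose, at the right of the work. To be left alone. Origin at the centre of its underside.
Mind the look-alikes: they are no part of the job. What is shaped like the carton_b but blue is not meant.

How it is judged (in metres and radians):
At the end, for the whole second after the job is handed in: Each carton's centre is at least 23 mm inside the tray's open front and between its walls, the carton flat (underside under 6 mm, tilt under 0.15 rad) and at rest (under 0.02 m/s); jar and other bystanders upright (tilt under 0.3 rad) and within 15 mm of their starts (x of carton_a in the frame of tray between -0.052 and 0.075 m and y of carton_a in the frame of tray between -0.14 and 0.14 m and height (world z) of each of carton_a, carton_b, carton_c below 0.006 m and angle between each of carton_a, carton_b, carton_c's own z axis and vertical below 0.15 rad and linear speed of each of carton_a, carton_b, carton_c below 0.02 m/s and x of carton_b in the frame of tray between -0.052 and 0.075 m and y of carton_b in the frame of tray between -0.14 and 0.14 m and x of carton_c in the frame of tray between -0.052 and 0.075 m and y of carton_c in the frame of tray between -0.14 and 0.14 m and distance of each of jar, oximeter, sanitiser, cup, full_carton, stapler from where it was at the start of the episode below 0.015 m and angle between each of jar, oximeter, sanitiser, cup, full_carton, stapler's own z axis and vertical below 0.3 rad); the robot touches nothing.
It fails at once if a carton was lifted (its underside's centre above 12 mm) or tipped (over 0.5 rad) (height (world z) of any of carton_a, carton_b, carton_c above 0.012 m or angle between any of carton_a, carton_b, carton_c's own z axis and vertical above 0.5 rad).
It fails at once if the jar or another bystander was moved more than 15 mm or tipped (distance of any of jar, oximeter, sanitiser, cup, full_carton, stapler from where it was at the start of the episode above 0.015 m or angle between any of jar, oximeter, sanitiser, cup, full_carton, stapler's own z axis and vertical above 0.3 rad).
It also fails if it takes over 72 s, if anything falls off the work surface, if the arm or the gripper's body presses on something with over 40 N, if the wrist force passes 120 N, or if a joint passes its speed limit or range.

### The arm

A 7-joint arm with a two-finger parallel gripper is mounted at the origin on the work surface. World frame = base frame: x ahead of the robot, y to its left, z up, the work surface at z = 0. Lengths are in m, angles in degrees, forces in N, time in s.
With the tool pointing down it reaches from about 0.425 to 0.875 m from the base axis. Payload 4.7 kg.
Tool frame: the origin (TCP) lies at the very end of the fingers, on their centre line; the grasp point (between the pads) lies 19 mm behind it (pinch_z is the distance from the TCP to the grasp point, in m); z points along the fingers, y is the direction in which the jaws open and shut (so a half turn about z gives the same grasp; the last joint's range is limited). The gripper opens to 87 mm and grips with 3 to 60 N. Pads are 19 mm wide; open, the fingers measure 117 mm over their backs; the gripper's body (75 mm by 190 mm) begins 51 mm behind the grasp point.
Start: joints at [65.781, 18.392, -4.016, 83.108, 1.295, 78.541, -3.26], TCP at [0.275, -0.589, 0.223] pointing down, gripper open.
Joint ranges: [-163.93, 163.93], [-17.29, 119.83], [-79.2, 71.16], [3.27, 140.29], [-89.18, 269.18], [5.43, 117.66], [-154.24, 154.24]. Speed limits (degrees/s): [147.25, 147.25, 180, 180, 180, 180, 180].

### API

Orientations are given as [roll, pitch, yaw] about the fixed x, y, z axes, in that order (R = Rz(yaw) Ry(pitch) Rx(roll)).
In Python, from cell import get_obs, read_camera, camera_params, sign_off, pinch_z gives the robot as it stands.
- The arm moves only by the shell command python3 -m handwheel 'ROWS' [FORCE]. ROWS is JSON, a list of rows, each a list of 5 numbers: the finger opening in m, from 0 to 0.087, then the shift along the tool's x, y, z in m, then the turn about the tool's z in rad. In form: [[jaw, tx, ty, tz, twist], ...]. A call has 1 to 20 rows; each row is the pose to reach, as a shift and turn from the pose commanded when the call began, along the tool's axes at that moment; what a row does not reach only later rows make up. A row lasts 1/10 s, in which the tool goes at most 50 mm and 8.59 degrees, less where a joint would pass 70% of its speed; a pose out of reach is approached as far as the arm can. A call with a gripper value outside its range is refused whole. The fingers move at their own pace and stop on an object; FORCE is the grip in N (left out, the last holds). Time passes only in rows, so rows that repeat a pose let the fingers close. It gives the time, the measured TCP pose, the force and the opening at its end, in the units of the state.
- get_obs(): the state, without advancing time (a new reading comes with each control period).
- read_camera(name): name is "scene" or "top"; returns the picture (400x640x3 uint8, blue, green, red); there is no depth.
- camera_params(name): a dict with "camera_matrix" (3x3 intrinsics, pixels), "R" (3x3) and "t" (3): a world point X has camera coordinates R X + t. Camera axes: x right, y down, z forward; pixel columns grow to the right and rows downward; lengths in m; the calibration is good to about 2 mm. A picture is of the moment at which its call begins. camera_params takes no time and is no camera call.
- sign_off(): hands the job in, once; it reports no verdict.
The state is a dict: "time_s": time; "qpos": joint angles; "joint_velocities": joint speeds; "effort": joint torques, N m; "tool_pos": TCP position; "tool_rot": TCP orientation; "force": force on the tool from outside, world axes, zero at the start; "wrist_torque": the same for the moment, N m; "grip_width": finger opening in m.
Only numpy, scipy, OpenCV 4.12 (cv2) and the standard library are available. Lean on these libraries where they do the work, as an engineer would, in place of code of your own. Each camera call takes 0.05 s, during which the arm holds its last target.

## Working session

There is one attempt and no reset: what is moved stays moved. The work goes in short steps, Python scripts to look and compute and a shell command to move; the robot and the scene stay as the last step left them, time stands still between calls to the robot, and variables do not carry over. Pictures are saved under pics/ and viewed, and the job is handed in when it is done.

```bash
mkdir -p pics; python3 - <<'E'
from cell import *
import cv2
for n in("scene","top"):
    im=read_camera(n);cv2.imwrite(f"pics/{n}0.png",im);p=camera_params(n);print(n,p)
o=get_obs();print(o, pinch_z)
E
```

```text
scene {'camera_matrix': array([[367.0783477 ,   0.        , 322.9160675 ],
       [  0.        , 367.0783477 , 203.46079168],
       [  0.        ,   0.        ,   1.        ]]), 'R': array([[ 0.75099913,  0.6601991 , -0.01172457],
       [ 0.49883475, -0.57889654, -0.64501371],
       [-0.43262479,  0.47855611, -0.76408105]]), 't': array([-0.39845147, -0.34131458,  1.43613594])}
top {'camera_matrix': array([[392.15203351,   0.        , 308.81538369],
       [  0.        , 392.15203351, 196.86779871],
       [  0.        ,   0.        ,   1.        ]]), 'R': array([[-0.00983269, -0.99993712, -0.00539297],
       [-0.98773681,  0.01055284, -0.1557711 ],
       [ 0.15581821,  0.00379519, -0.98777846]]), 't': array([-0.09220494,  0.58194939,  0.93387301])}
{'time_s': 0.1, 'qpos': array([65.78083416, 18.43500752, -4.01483325, 83.16719431,  1.29417963,
       78.54048664, -3.26136255]), 'joint_velocities': array([-0.09665925,  0.02442674, -0.07535927, -0.09730258,  0.00707145,
       -0.00739776, -0.13128293]), 'effort': array([ 1.76393210e-04, -4.92572737e+01, -4.05209083e-01, -3.13400853e+01,
       -6.40334166e-02,  3.94639384e-02,  6.89354101e-05]), 'tool_pos': array([ 0.27472678, -0.58855061,  0.22157486]), 'tool_rot': array([-1.79902493e+02,  4.82078005e-03,  2.50265598e+01]), 'force': array([-0.02453483, -0.21065148, -0.77999594]), 'wrist_torque': array([ 0.00859385,  0.02980675, -0.03090156]), 'grip_width': 0.08677688650963346} 0.0187
```

View pics/scene0.png

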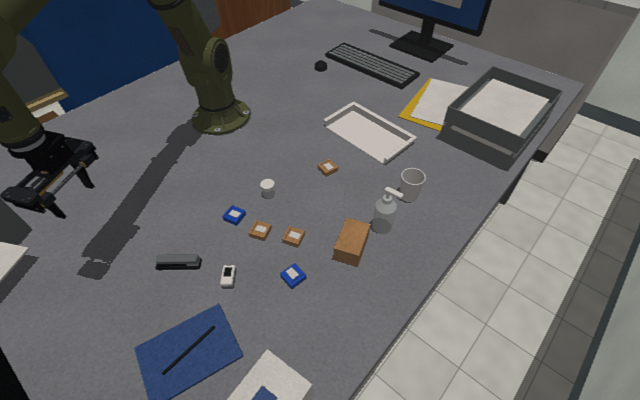

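View pics/top0.png

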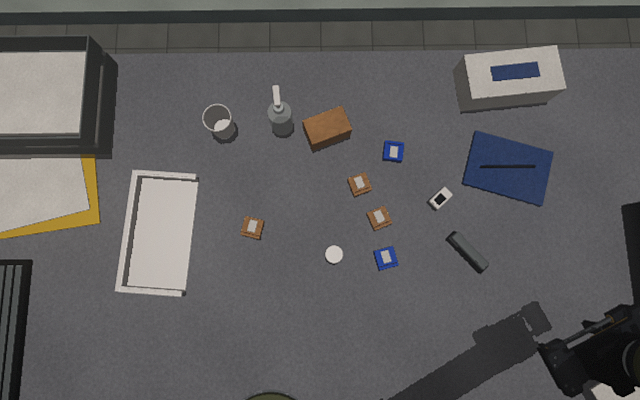

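The top picture shows the tray at (117–198, 170–297) with its front on the right. carton_c is at (252,227), the other two cartons are at (360,184) and (379,217), and the jar is at (334,255). The blue decoys are at (393,151) and (386,258).

```bash
cat > h.py <<'E'
from cell import *
import cv2, numpy as np
def px2w(uv,z,n="top"):
    p=camera_params(n);K,R,t=p["camera_matrix"],p["R"],p["t"]
    d=R.T@np.linalg.inv(K)@np.array([uv[0],uv[1],1.]);c=-R.T@t
    return c+d*(z-c[2])/d[2]
def w2px(X,n="top"):
    p=camera_params(n);q=p["camera_matrix"]@(p["R"]@np.array(X)+p["t"]);return q[:2]/q[2]
def cartons(im,n="top"):
    hsv=cv2.cvtColor(im,cv2.COLOR_BGR2HSV)
    m=((hsv[...,0]<22)&(hsv[...,1]>90)&(hsv[...,2]>60)).astype(np.uint8)*255
    m=cv2.morphologyEx(m,cv2.MORPH_CLOSE,np.ones((9,9)))
    cs,_=cv2.findContours(m,cv2.RETR_EXTERNAL,cv2.CHAIN_APPROX_NONE)
    out=[]
    for c in cs:
        a=cv2.contourArea(c)
        if a<100: continue
        w=np.array([px2w(q[0],0.02,n)[:2] for q in c],np.float32)
        out.append((a,cv2.minAreaRect(c),cv2.minAreaRect(w)))
    return out
E
python3 - <<'E'
from h import *
im=read_camera("top")
for o in cartons(im): print([np.round(x,3) if not isinstance(x,tuple) else x for x in o])
for n,uv,z in [("tray back L",(135,170),.028),("frontfar",(197,174),.028),("frontnear",(184,296),.028),("backnear",(116,292),.028),("jar",(334,254),.05),("oxi",(440,198),.026),("blue1",(393,151),.02),("blue2",(386,258),.02),("big",(327,124),.06),("stap",(467,250),.038)]: print(n,px2w(uv,z).round(3))
c=cv2.resize(im[100:320,100:500],None,fx=2,fy=2,interpolation=cv2.INTER_CUBIC);cv2.imwrite("pics/c1.png",c)
E
```

```text
[np.float64(356.5), ((251.81539916992188, 227.31744384765625), (19.90443992614746, 19.77560806274414), 14.931416511535645), ((0.5085065364837646, 0.04720620810985565), (0.05088994652032852, 0.04952866956591606), 75.40126037597656)]
[np.float64(347.5), ((379.0776062011719, 217.68104553222656), (19.958581924438477, 19.30204963684082), 66.80140686035156), ((0.5296719074249268, -0.2759248912334442), (0.05034663900732994, 0.04944489523768425), 22.543798446655273)]
[np.float64(339.0), ((359.27587890625, 183.68968200683594), (20.055095672607422, 18.9409236907959), 68.19859313964844), ((0.6177385449409485, -0.2283407747745514), (0.05150569975376129, 0.049279145896434784), 19.664365768432617)]
[np.float64(1659.5), ((47.085018157958984, 195.40640258789062), (71.05622863769531, 106.44611358642578), 80.90972137451172), ((0.5978229641914368, 0.5730188488960266), (0.18862390518188477, 0.2539573609828949), 8.669898986816406)]
[np.float64(1277.5), ((327.5689697265625, 127.17241668701172), (31.939598083496094, 43.26701354980469), 68.19859313964844), ((0.7707685828208923, -0.14906910061836243), (0.08712542802095413, 0.11471832543611526), 20.809049606323242)]
tray back L [0.659 0.349 0.028]
frontfar [0.646 0.189 0.028]
frontnear [0.341 0.21  0.028]
backnear [0.352 0.377 0.028]
jar [ 0.439 -0.158  0.05 ]
oxi [ 0.578 -0.431  0.026]
blue1 [ 0.704 -0.319  0.02 ]
blue2 [ 0.428 -0.289  0.02 ]
big [ 0.765 -0.146  0.06 ]
stap [ 0.446 -0.486  0.038]
```

View pics/c1.png

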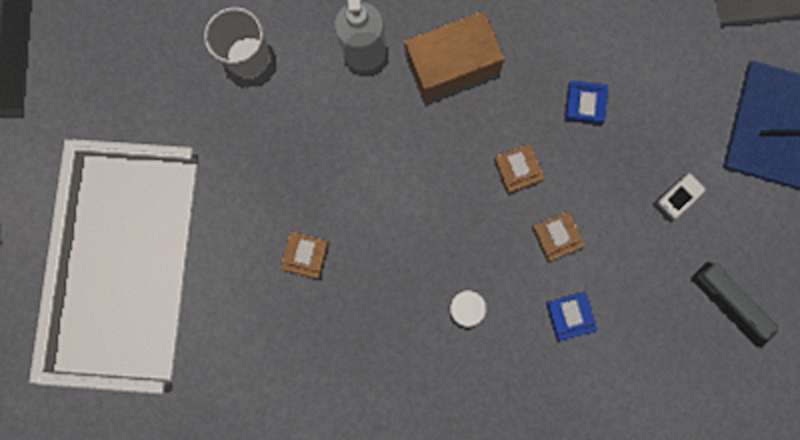

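```bash
cat >> h.py <<'E'
from scipy.spatial.transform import Rotation as Ro
def rel(*targets):
    """each target: x,y,z,yaw(deg) -> tool shift + twist from the present pose"""
    o=get_obs();p=o["tool_pos"];R=Ro.from_euler("xyz",o["tool_rot"],degrees=True)
    print("at",np.round(p,4),np.round(o["tool_rot"],2),"t",round(o["time_s"],2))
    for T in targets:
        d=R.inv().apply(np.array(T[:3])-p); tw=-(T[3]-o["tool_rot"][2]); tw=np.radians((tw+180)%360-180)
        print(np.round(d,4),round(tw,4),"len",round(float(np.linalg.norm(d)),3))
E
python3 - <<'E'
from h import *
rel((.505,-.008,.2,86),(.505,-.008,.007,86))
E
```

```text
at [ 0.2748 -0.5886  0.2217] [-179.91    0.     25.03] t 0.15
[ 0.4543 -0.4286  0.0223] -1.0641 len 0.625
[ 0.4543 -0.4283  0.2153] -1.0641 len 0.66
```

```bash
python3 -m handwheel '[[0.02,0.03,-0.03,0,-0.12],[0.02,0.06,-0.06,0,-0.24],[0.02,0.09,-0.09,0,-0.36],[0.02,0.12,-0.12,0,-0.48],[0.02,0.15,-0.15,0,-0.6],[0.02,0.18,-0.18,0,-0.72],[0.02,0.21,-0.21,0,-0.84],[0.02,0.24,-0.24,0,-0.96],[0.02,0.27,-0.27,0,-1.064],[0.02,0.3,-0.3,0.01,-1.064],[0.02,0.33,-0.33,0.02,-1.064],[0.02,0.36,-0.36,0.022,-1.064],[0.02,0.39,-0.38,0.022,-1.064],[0.02,0.42,-0.4,0.022,-1.064],[0.02,0.44,-0.42,0.022,-1.064],[0.02,0.454,-0.4285,0.022,-1.064],[0.02,0.454,-0.4285,0.022,-1.064],[0.02,0.454,-0.4285,0.022,-1.064]]' 10; python3 - <<'E'
from h import *
rel((.505,-.008,.05,86),(.505,-.008,.007,86))
E
```

```text
time_s: 1.95
tool_pos: [0.5046, -0.0092, 0.2002]
tool_rot: [-179.9, 0.0, 86.0]
force: [0.0, -0.9, -0.7]
grip_width: 0.0198
at [ 0.5046 -0.0092  0.2002] [-1.7994e+02  3.0000e-02  8.6000e+01] t 1.95
[0.0013 0.0004 0.1502] 0.0001 len 0.15
[0.0013 0.0005 0.1932] 0.0001 len 0.193
```

```bash
python3 -m handwheel '[[0.02,0,0,0.03,0],[0.02,0,0,0.07,0],[0.02,0,0,0.11,0],[0.02,0,0,0.15,0],[0.02,0,0,0.17,0],[0.02,0,0,0.182,0],[0.02,0,0,0.19,0],[0.02,0,0,0.193,0],[0.02,0,0,0.193,0]]'; python3 - <<'E'
from h import *
rel((.51,.06,.007,86),(.522,.252,.007,86))
im=read_camera("top");cv2.imwrite("pics/c2.png",cv2.resize(im[100:320,100:500],None,fx=2,fy=2))
E
```

```text
time_s: 2.85
tool_pos: [0.5056, -0.009, 0.0081]
tool_rot: [179.9, 0.0, 86.0]
force: [0.2, 0.2, 0.5]
grip_width: 0.0198
at [ 0.5056 -0.009   0.0081] [1.7994e+02 2.0000e-02 8.5970e+01] t 2.85
[ 0.0692 -0.0005  0.0011] -0.0006 len 0.069
[ 0.2615 -0.002   0.001 ] -0.0006 len 0.262
```

View pics/c2.png

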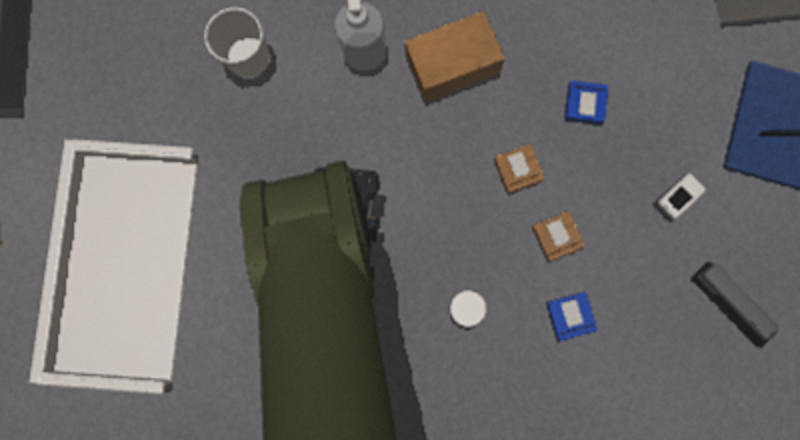

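```bash
python3 -m handwheel '[[0.02,0.006,0,0,0],[0.02,0.012,0,0,0],[0.02,0.018,0,0,0],[0.02,0.024,0,0,0],[0.02,0.03,0,0,0],[0.02,0.036,0,0,0],[0.02,0.044,0,0,0],[0.02,0.053,0,0,0],[0.02,0.062,0,0,0],[0.02,0.072,0,0,0],[0.02,0.082,0,0,0],[0.02,0.092,0,0,0],[0.02,0.102,0,0,0],[0.02,0.112,0,0,0],[0.02,0.122,0,0,0],[0.02,0.132,0,0,0],[0.02,0.142,0,0,0],[0.02,0.15,0,0,0]]'; python3 - <<'E'
from h import *
im=read_camera("scene");cv2.imwrite("pics/s3.png",cv2.resize(im[80:300,200:480],None,fx=2.5,fy=2.5))
E
```

```text
time_s: 4.7
tool_pos: [0.5156, 0.142, 0.0075]
tool_rot: [180.0, -0.0, 86.0]
force: [-0.7, -0.0, -0.1]
grip_width: 0.0202
```

View pics/s3.png

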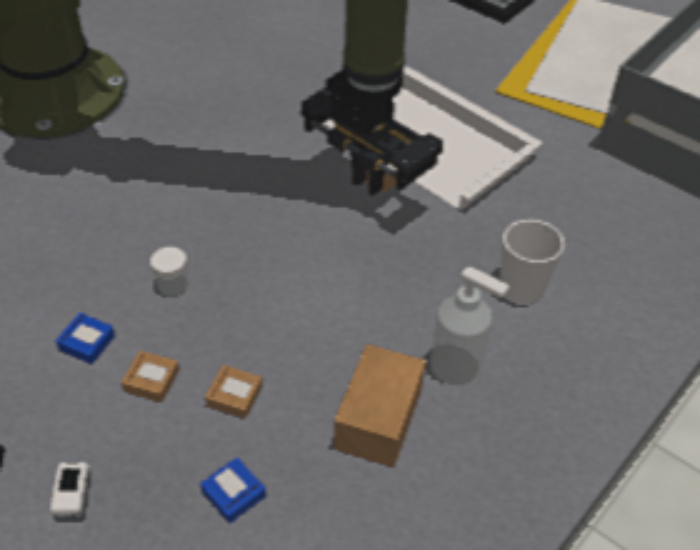

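The scene view shows carton_c ahead of the fingers, at about crop (380,180), and nothing else has moved. I'll keep pushing.

```bash
python3 -m handwheel '[[0.02,0.006,0,0,0],[0.02,0.014,0,0,0],[0.02,0.023,0,0,0],[0.02,0.033,0,0,0],[0.02,0.043,0,0,0],[0.02,0.053,0,0,0],[0.02,0.063,0,0,0],[0.02,0.073,0,0,0],[0.02,0.082,0,0,0],[0.02,0.09,0,0,0],[0.02,0.096,0,0,0],[0.02,0.1,0,0,0],[0.02,0.103,0,0,0],[0.02,0.103,0,0,0],[0.02,0.07,0,0,0],[0.02,0.03,0,0,0],[0.02,0.03,0,-0.05,0],[0.02,0.03,0,-0.1,0],[0.02,0.03,0,-0.14,0],[0.02,0.03,0,-0.14,0]]'; python3 - <<'E'
from h import *
im=read_camera("scene");cv2.imwrite("pics/s4.png",cv2.resize(im[80:300,200:480],None,fx=2.5,fy=2.5))
rel((.538,-.345,.15,98),(.538,-.345,.007,98))
E
```

```text
time_s: 6.75
tool_pos: [0.5215, 0.172, 0.1538]
tool_rot: [179.4, -0.1, 85.9]
force: [0.2, 0.3, 0.0]
grip_width: 0.0202
at [0.5198 0.1711 0.1507] [ 1.7963e+02 -4.0000e-02  8.5930e+01] t 6.8
[-0.5135  0.0548  0.0007] -0.2106 len 0.516
[-0.5136  0.0538  0.1437] -0.2106 len 0.536
```

View pics/s4.png

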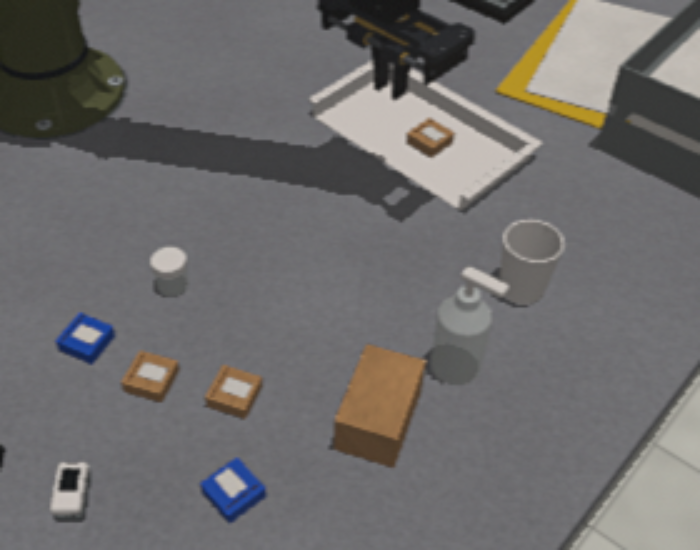

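carton_c is well inside the tray at crop (430,137). Next is the carton beside the jar.

```bash
python3 -m handwheel '[[0.02,-0.02,0,0,-0.05],[0.02,-0.06,0.01,0,-0.1],[0.02,-0.1,0.02,0,-0.15],[0.02,-0.14,0.02,0,-0.21],[0.02,-0.18,0.02,0,-0.21],[0.02,-0.22,0.03,0,-0.21],[0.02,-0.26,0.03,0,-0.21],[0.02,-0.3,0.04,0,-0.21],[0.02,-0.34,0.04,0,-0.21],[0.02,-0.38,0.045,0,-0.21],[0.02,-0.42,0.05,0,-0.21],[0.02,-0.46,0.055,0,-0.21],[0.02,-0.49,0.055,0,-0.21],[0.02,-0.505,0.056,0,-0.21],[0.02,-0.505,0.056,0,-0.21],[0.02,-0.505,0.056,0,-0.21]]'; python3 - <<'E'
from h import *
im=read_camera("top");cv2.imwrite("pics/c5.png",cv2.resize(im[100:320,100:500],None,fx=2,fy=2))
for o in cartons(im): print(int(o[0]),np.round(o[2][0],3),np.round(o[2][1],3),round(o[2][2],1))
rel((.540,-.336,.15,98),(.540,-.336,.007,98))
E
```

```text
time_s: 8.4
tool_pos: [0.5384, -0.3346, 0.1468]
tool_rot: [-180.0, -0.1, 98.1]
force: [0.2, 0.7, 0.5]
grip_width: 0.02
293 [0.505 0.634] [0.027 0.106] 10.9
361 [0.52  0.277] [0.053 0.048] 86.2
355 [ 0.53  -0.276] [0.05  0.051] 22.4
342 [ 0.618 -0.228] [0.051 0.051] 18.1
348 [0.612 0.479] [0.189 0.064] 8.7
1310 [ 0.77  -0.147] [0.086 0.119] 20.9
at [ 0.5388 -0.3339  0.1471] [-1.800e+02 -1.000e-01  9.819e+01] t 8.45
[-0.0022  0.0009 -0.0029] 0.0032 len 0.004
[-0.0025  0.0009  0.1401] 0.0032 len 0.14
```

View pics/c5.png

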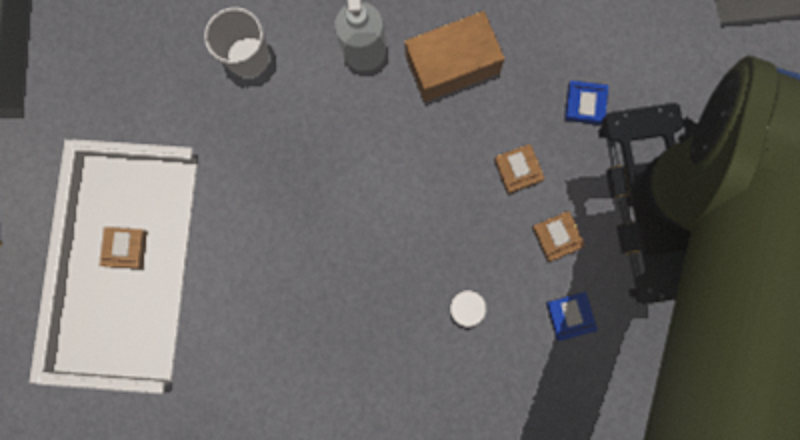

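The top view shows carton_c well inside the tray at world (0.520, 0.277), and the hand behind the second carton. I'll lower it and push.

```bash
python3 -m handwheel '[[0.02,-0.002,0.001,0.03,0],[0.02,-0.002,0.001,0.07,0],[0.02,-0.002,0.001,0.1,0],[0.02,-0.002,0.001,0.12,0],[0.02,-0.002,0.001,0.133,0],[0.02,-0.002,0.001,0.139,0],[0.02,-0.002,0.001,0.14,0],[0.02,0.004,0.001,0.14,0],[0.02,0.01,0.001,0.14,0],[0.02,0.016,0.001,0.14,0],[0.02,0.022,0.001,0.14,0],[0.02,0.028,0.001,0.14,0],[0.02,0.034,0.001,0.14,0],[0.02,0.04,0.001,0.14,0],[0.02,0.048,0.001,0.14,0],[0.02,0.057,0.001,0.14,0],[0.02,0.066,0.001,0.14,0],[0.02,0.074,0.001,0.14,0],[0.02,0.08,0.001,0.14,0]]'; python3 - <<'E'
from h import *
im=read_camera("scene");cv2.imwrite("pics/s6.png",cv2.resize(im[80:300,200:480],None,fx=2.5,fy=2.5))
im=read_camera("top");cv2.imwrite("pics/c6.png",cv2.resize(im[100:320,100:500],None,fx=2,fy=2))
E
```

```text
time_s: 10.35
tool_pos: [0.528, -0.2563, 0.0075]
tool_rot: [-180.0, -0.0, 98.1]
force: [-0.0, -0.3, -1.1]
grip_width: 0.0201
```

View pics/s6.png

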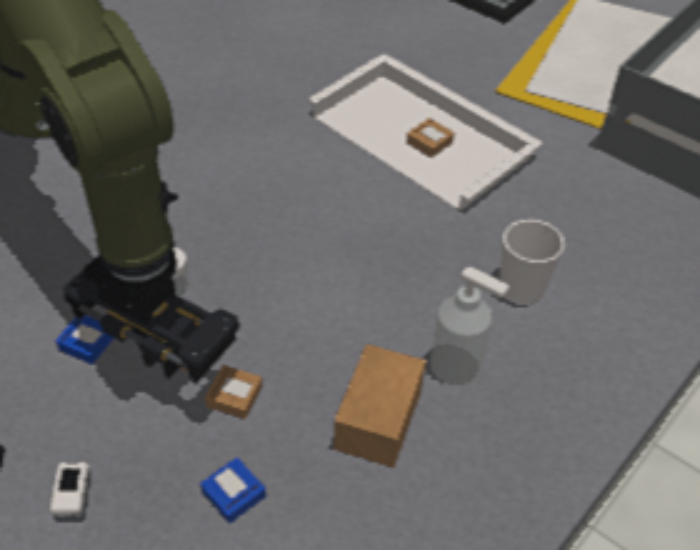

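View pics/c6.png

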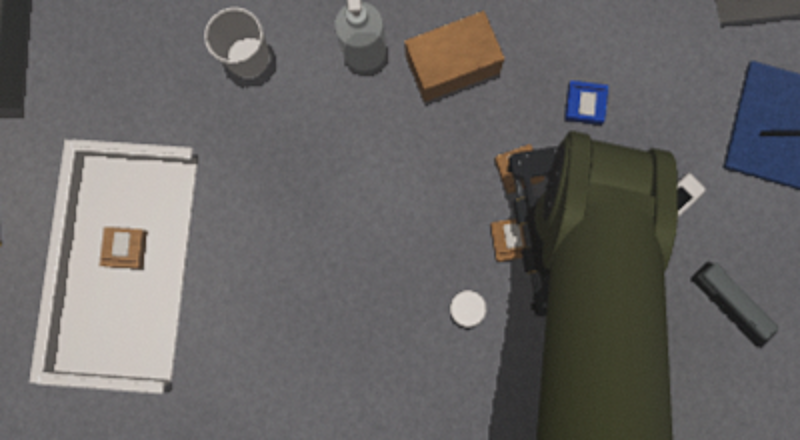

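The top view shows the carton ahead of the fingers and squared up, with its centre near crop (507,240). It has about 30 mm to the jar, so I'll continue.

```bash
python3 -m handwheel '[[0.02,0.006,0,0,0],[0.02,0.014,0,0,0],[0.02,0.023,0,0,0],[0.02,0.033,0,0,0],[0.02,0.044,0,0,0],[0.02,0.056,0,0,0],[0.02,0.068,0,0,0],[0.02,0.08,0,0,0],[0.02,0.092,0,0,0],[0.02,0.104,0,0,0],[0.02,0.116,0,0,0],[0.02,0.128,0,0,0],[0.02,0.14,0,0,0],[0.02,0.152,0,0,0],[0.02,0.164,0,0,0],[0.02,0.176,0,0,0],[0.02,0.188,0,0,0],[0.02,0.198,0,0,0],[0.02,0.206,0,0,0],[0.02,0.21,0,0,0]]'; python3 - <<'E'
from h import *
im=read_camera("scene");cv2.imwrite("pics/s7.png",cv2.resize(im[80:300,200:480],None,fx=2.5,fy=2.5))
im=read_camera("top");cv2.imwrite("pics/c7.png",cv2.resize(im[100:320,100:500],None,fx=2,fy=2))
E
```

```text
time_s: 12.45
tool_pos: [0.4986, -0.0485, 0.0075]
tool_rot: [-180.0, -0.0, 98.1]
force: [-0.1, -0.4, -0.3]
grip_width: 0.02
```

View pics/s7.png

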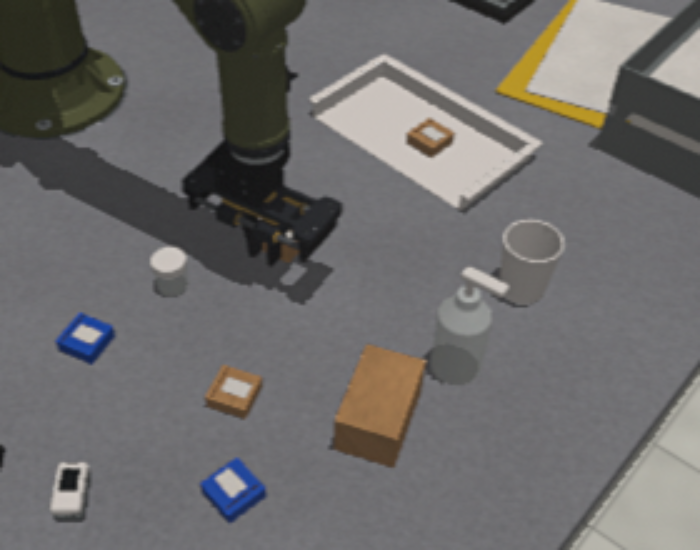

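View pics/c7.png

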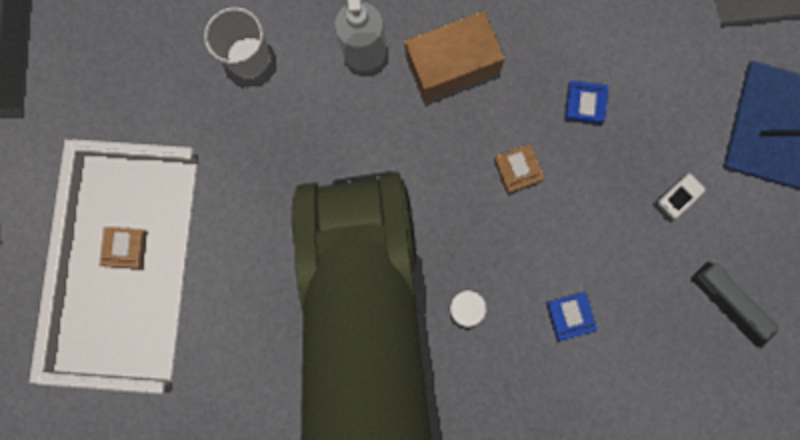

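The jar stands untouched at crop (468,309), and the carton is still squarely ahead of the fingers.

```bash
python3 -m handwheel '[[0.02,0.006,0,0,0],[0.02,0.014,0,0,0],[0.02,0.023,0,0,0],[0.02,0.033,0,0,0],[0.02,0.044,0,0,0],[0.02,0.056,0,0,0],[0.02,0.068,0,0,0],[0.02,0.08,0,0,0],[0.02,0.092,0,0,0],[0.02,0.104,0,0,0],[0.02,0.116,0,0,0],[0.02,0.128,0,0,0],[0.02,0.14,0,0,0],[0.02,0.152,0,0,0],[0.02,0.162,0,0,0],[0.02,0.17,0,0,0],[0.02,0.176,0,0,0],[0.02,0.18,0,0,0]]' && python3 -m handwheel '[[0.02,0.006,0,0,0],[0.02,0.014,0,0,0],[0.02,0.023,0,0,0],[0.02,0.033,0,0,0],[0.02,0.044,0,0,0],[0.02,0.056,0,0,0],[0.02,0.067,0,0,0],[0.02,0.078,0,0,0],[0.02,0.087,0,0,0],[0.02,0.094,0,0,0],[0.02,0.098,0,0,0],[0.02,0.1,0,0,0],[0.02,0.1,0,0,0],[0.02,0.07,0,0,0],[0.02,0.03,0,0,0],[0.02,0.03,0,-0.05,0],[0.02,0.03,0,-0.1,0],[0.02,0.03,0,-0.14,0],[0.02,0.03,0,-0.14,0]]'; python3 - <<'E'
from h import *
im=read_camera("scene");cv2.imwrite("pics/s8.png",cv2.resize(im[80:300,200:480],None,fx=2.5,fy=2.5))
rel((.622,-.290,.15,93),(.622,-.290,.007,93))
E
```

```text
time_s: 14.35
tool_pos: [0.4736, 0.1292, 0.0075]
tool_rot: [180.0, 0.0, 98.0]
force: [0.5, -0.7, -0.1]
grip_width: 0.0201
time_s: 16.25
tool_pos: [0.4734, 0.1592, 0.1534]
tool_rot: [179.4, 0.0, 97.9]
force: [-0.3, -0.3, 0.4]
grip_width: 0.0198
at [0.4717 0.1584 0.1505] [1.7963e+02 6.0000e-02 9.7940e+01] t 16.3
[-0.4649  0.0869  0.0015] 0.0863 len 0.473
[-0.4647  0.086   0.1445] 0.0863 len 0.494
```

View pics/s8.png

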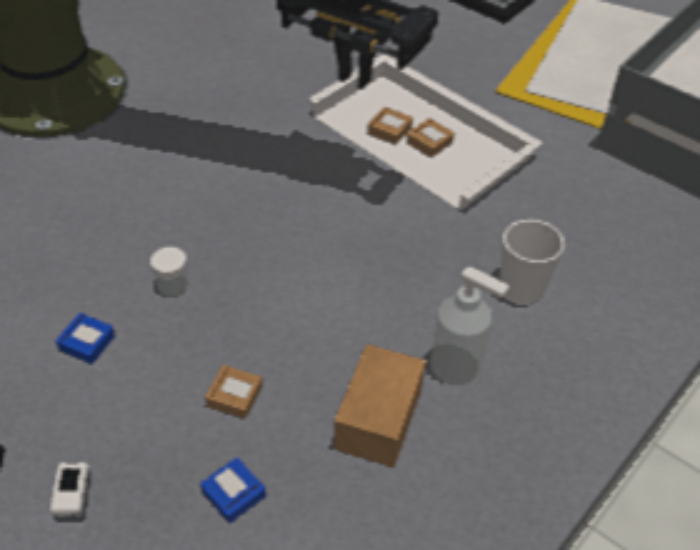

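The second carton is inside, at crop (390,125). Now the third.

```bash
python3 -m handwheel '[[0.02,-0.02,0.004,0,0.04],[0.02,-0.06,0.012,0,0.086],[0.02,-0.1,0.02,0,0.086],[0.02,-0.14,0.027,0,0.086],[0.02,-0.18,0.034,0,0.086],[0.02,-0.22,0.041,0,0.086],[0.02,-0.26,0.048,0,0.086],[0.02,-0.3,0.056,0,0.086],[0.02,-0.34,0.064,0,0.086],[0.02,-0.38,0.071,0,0.086],[0.02,-0.42,0.079,0,0.086],[0.02,-0.45,0.085,0,0.086],[0.02,-0.465,0.087,0,0.086],[0.02,-0.465,0.087,0,0.086],[0.02,-0.465,0.087,0,0.086]]'; python3 - <<'E'
from h import *
im=read_camera("top");cv2.imwrite("pics/c9.png",cv2.resize(im[100:320,100:500],None,fx=2,fy=2))
for o in cartons(im): print(int(o[0]),np.round(o[2][0],3),np.round(o[2][1],3),round(o[2][2],1))
rel((.622,-.290,.15,93),(.622,-.290,.007,93))
E
```

```text
time_s: 17.8
tool_pos: [0.6198, -0.2882, 0.1464]
tool_rot: [-179.9, -0.1, 93.1]
force: [0.4, 1.5, -0.5]
grip_width: 0.0199
366 [0.51  0.618] [0.028 0.139] 9.0
830 [0.491 0.272] [0.118 0.061] 11.9
347 [ 0.618 -0.229] [0.051 0.051] 18.1
333 [0.614 0.466] [0.189 0.037] 8.7
1320 [ 0.77  -0.147] [0.087 0.119] 21.0
at [ 0.6202 -0.2873  0.147 ] [-1.7994e+02 -1.0000e-01  9.3220e+01] t 17.85
[-0.0028  0.0017 -0.003 ] 0.0039 len 0.004
[-0.003   0.0018  0.14  ] 0.0039 len 0.14
```

View pics/c9.png

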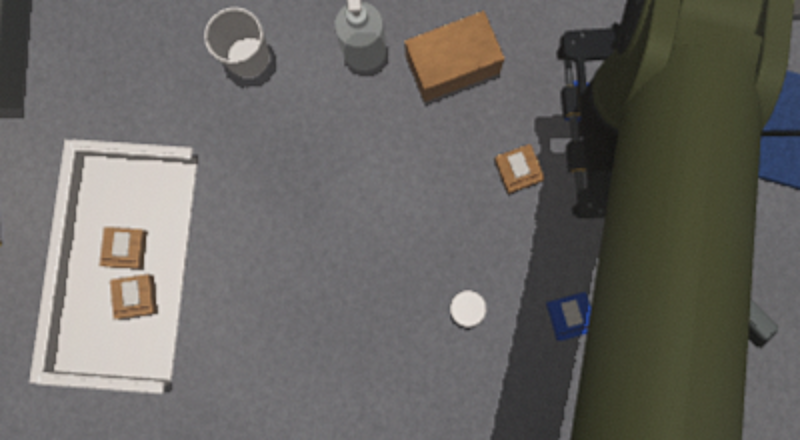

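Both cartons lie in the tray at crop (122,247) and (132,297). The fingers are behind the last carton at (519,168).

```bash
python3 -m handwheel '[[0.02,-0.003,0.002,0.03,0],[0.02,-0.003,0.002,0.07,0],[0.02,-0.003,0.002,0.1,0],[0.02,-0.003,0.002,0.12,0],[0.02,-0.003,0.002,0.133,0],[0.02,-0.003,0.002,0.139,0],[0.02,-0.003,0.002,0.14,0],[0.02,0.004,0.002,0.14,0],[0.02,0.01,0.002,0.14,0],[0.02,0.016,0.002,0.14,0],[0.02,0.022,0.002,0.14,0],[0.02,0.028,0.002,0.14,0],[0.02,0.034,0.002,0.14,0],[0.02,0.04,0.002,0.14,0],[0.02,0.048,0.002,0.14,0],[0.02,0.057,0.002,0.14,0],[0.02,0.066,0.002,0.14,0],[0.02,0.074,0.002,0.14,0],[0.02,0.08,0.002,0.14,0]]'; python3 - <<'E'
from h import *
im=read_camera("scene");cv2.imwrite("pics/s10.png",cv2.resize(im[80:300,200:480],None,fx=2.5,fy=2.5))
im=read_camera("top");cv2.imwrite("pics/c10.png",cv2.resize(im[100:320,100:500],None,fx=2,fy=2))
rel((.597,.227,.007,93))
E
```

```text
time_s: 19.75
tool_pos: [0.6181, -0.2086, 0.0075]
tool_rot: [-180.0, -0.0, 93.1]
force: [-0.2, 0.6, 0.4]
grip_width: 0.0201
at [ 0.6183 -0.2082  0.0076] [ 1.80e+02 -3.00e-02  9.32e+01] t 19.85
[0.4357 0.003  0.0009] 0.0035 len 0.436
```

View pics/s10.png

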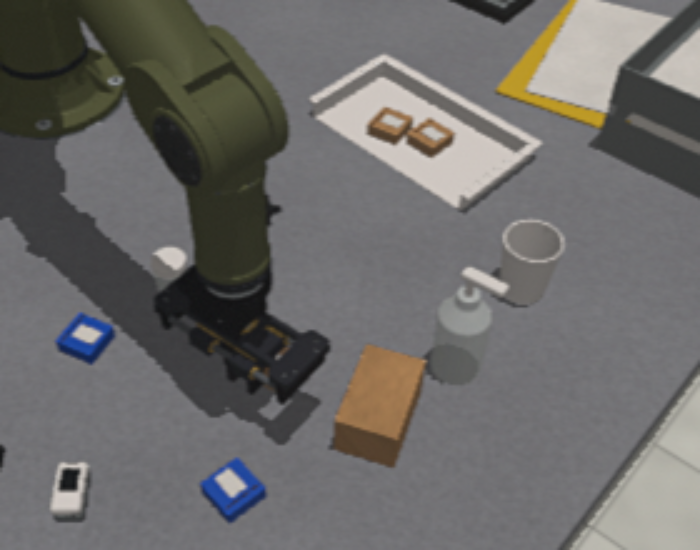

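View pics/c10.png

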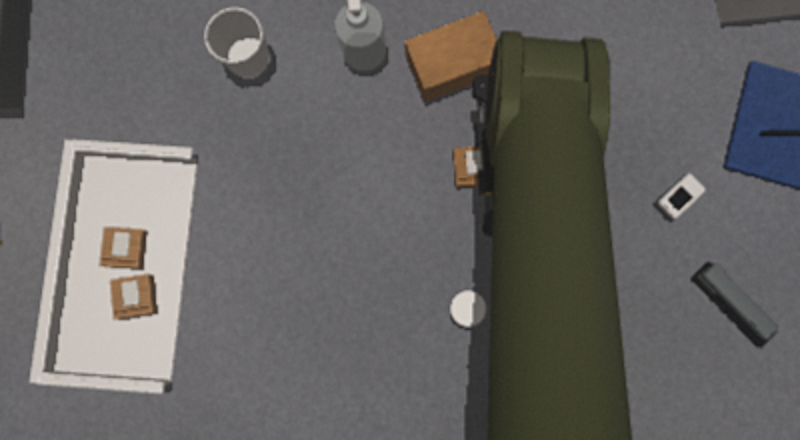

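The carton is ahead of the fingers and squared up at crop (470,167). The large carton and the jar have not moved.

```bash
python3 -m handwheel '[[0.02,0.006,0,0,0],[0.02,0.014,0,0,0],[0.02,0.023,0,0,0],[0.02,0.033,0,0,0],[0.02,0.044,0,0,0],[0.02,0.056,-0.001,0,0],[0.02,0.068,-0.001,0,0],[0.02,0.08,-0.001,0,0],[0.02,0.092,-0.001,0,0],[0.02,0.104,-0.001,0,0],[0.02,0.116,-0.001,0,0],[0.02,0.128,-0.001,0,0],[0.02,0.14,-0.001,0,0],[0.02,0.152,-0.001,0,0],[0.02,0.164,-0.002,0,0],[0.02,0.176,-0.002,0,0],[0.02,0.188,-0.002,0,0],[0.02,0.198,-0.002,0,0],[0.02,0.206,-0.002,0,0],[0.02,0.21,-0.002,0,0]]'; python3 - <<'E'
from h import *
im=read_camera("scene");cv2.imwrite("pics/s11.png",cv2.resize(im[80:300,200:480],None,fx=2.5,fy=2.5))
rel((.593,.227,.007,93))
E
```

```text
time_s: 21.85
tool_pos: [0.6047, 0.0009, 0.0076]
tool_rot: [180.0, -0.0, 93.2]
force: [0.6, -0.6, 0.9]
grip_width: 0.02
at [0.6047 0.0013 0.0076] [ 1.800e+02 -3.000e-02  9.317e+01] t 21.9
[0.226  0.0008 0.0007] 0.003 len 0.226
```

View pics/s11.png

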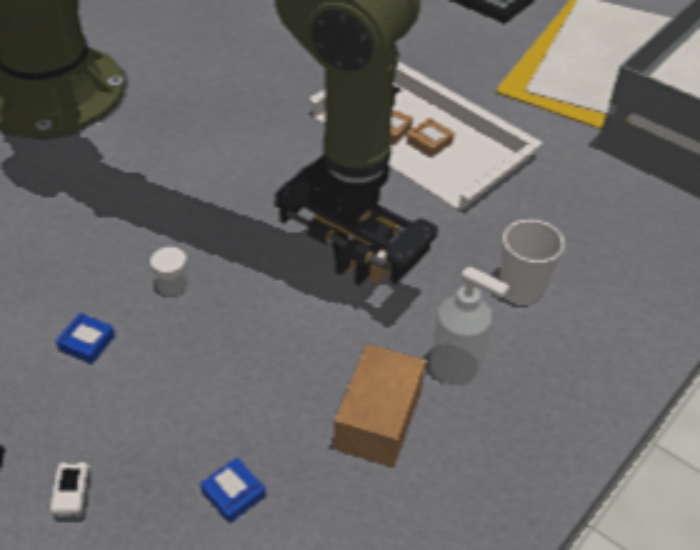

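```bash
python3 - <<'E'
from h import *
print("cup rim centre",px2w((217.5,118),.085).round(3),"cup near rim",px2w((219,132),.085).round(3),"cup near base",px2w((225,142),0.).round(3),"sanitiser base near",px2w((283,136),0.).round(3))
E
```

```text
cup rim centre [0.775 0.126 0.085] cup near rim [0.739 0.121 0.085] cup near base [0.739 0.125 0.   ] sanitiser base near [ 0.754 -0.03   0.   ]
```

The cup's near edge is at x = 0.739 and the hand's edge is at about 0.70, so it clears.

```bash
python3 -m handwheel '[[0.02,0.006,0,0,0],[0.02,0.014,0,0,0],[0.02,0.023,0,0,0],[0.02,0.033,0,0,0],[0.02,0.044,0,0,0],[0.02,0.056,0,0,0],[0.02,0.068,0,0,0],[0.02,0.08,0,0,0],[0.02,0.09,0,0,0],[0.02,0.1,0,0,0],[0.02,0.107,0,0,0],[0.02,0.11,0,0,0]]' && python3 -m handwheel '[[0.02,0.006,0,0,0],[0.02,0.014,0,0,0],[0.02,0.023,0,0,0],[0.02,0.033,0,0,0],[0.02,0.044,0,0,0],[0.02,0.056,0,0,0],[0.02,0.068,0,0,0],[0.02,0.08,0,0,0],[0.02,0.092,0,0,0],[0.02,0.102,0,0,0],[0.02,0.109,0,0,0],[0.02,0.113,0,0,0],[0.02,0.115,0,0,0],[0.02,0.115,0,0,0],[0.02,0.085,0,0,0],[0.02,0.045,0,0,0],[0.02,0.045,0,-0.05,0],[0.02,0.045,0,-0.1,0],[0.02,0.045,0,-0.14,0],[0.02,0.045,0,-0.14,0]]'; python3 - <<'E'
from h import *
im=read_camera("scene");cv2.imwrite("pics/s12.png",cv2.resize(im[80:300,200:480],None,fx=2.5,fy=2.5))
rel((.52,-.25,.15,93))
E
```

```text
time_s: 23.1
tool_pos: [0.5987, 0.1107, 0.0076]
tool_rot: [180.0, -0.0, 93.2]
force: [-0.5, -1.0, 0.8]
grip_width: 0.0197
time_s: 25.1
tool_pos: [0.6005, 0.1553, 0.1547]
tool_rot: [179.3, -0.1, 93.0]
force: [-0.3, 0.6, 0.2]
grip_width: 0.0201
at [0.5987 0.1545 0.1513] [ 1.796e+02 -2.000e-02  9.303e+01] t 25.15
[-0.3998 -0.1     0.0005] 0.0005 len 0.412
```

View pics/s12.png

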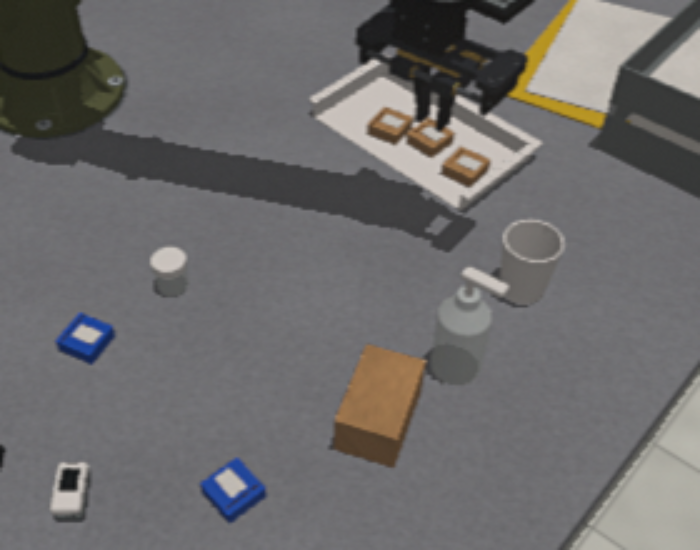

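All three cartons are in the tray, at crop (390,125), (430,137) and (466,166). I'll move the arm away and check from above.

```bash
python3 -m handwheel '[[0.02,-0.02,-0.005,0,0],[0.02,-0.06,-0.015,0,0],[0.02,-0.1,-0.025,0,0],[0.02,-0.14,-0.035,0,0],[0.02,-0.18,-0.045,0,0],[0.02,-0.22,-0.055,0,0],[0.02,-0.26,-0.065,0,0],[0.02,-0.3,-0.075,0,0],[0.02,-0.34,-0.085,0,0],[0.02,-0.37,-0.095,0,0],[0.02,-0.39,-0.1,0,0],[0.02,-0.39,-0.1,0,0],[0.02,-0.39,-0.1,0,0]]'; python3 - <<'E'
from h import *
im=read_camera("top");cv2.imwrite("pics/c13.png",cv2.resize(im[100:320,100:500],None,fx=2,fy=2))
for o in cartons(im): print(int(o[0]),np.round(o[2][0],3),np.round(o[2][1],3),round(o[2][2],1))
# separate cartons (erode, no close), tray frame
far=px2w((197.5,174.5),.028)[:2];near=px2w((184,296),.028)[:2]
yv=(near-far)*0; ey=(far-near)/np.linalg.norm(far-near)*-1
ex=np.array([ -ey[1],ey[0]]); ex=ex if ex[1]>0 else -ex
mid=(far+near)/2
for uv in [(161,223.5),(166,248.5)]:
    w=px2w(uv,.02)[:2];print(uv,w.round(3),"inside front",((w-mid)@ex).round(3),"y",((w-mid)@ey).round(3))
w=np.array([.6,.26]);print("front width",np.linalg.norm(far-near))
E
```

```text
time_s: 26.45
tool_pos: [0.5168, -0.2398, 0.1462]
tool_rot: [-179.9, -0.1, 93.0]
force: [0.6, -0.6, 0.3]
grip_width: 0.0201
375 [0.51  0.618] [0.029 0.139] 9.0
828 [0.491 0.273] [0.119 0.059] 13.2
350 [0.596 0.259] [0.05  0.051] 2.8
264 [0.632 0.468] [0.152 0.037] 8.6
1298 [ 0.77  -0.147] [0.087 0.118] 21.0
(161, 223.5) [0.52  0.278] inside front 0.081 y -0.021
(166, 248.5) [0.457 0.262] inside front 0.061 y 0.04
front width 0.30451509992551534
```

View pics/c13.png

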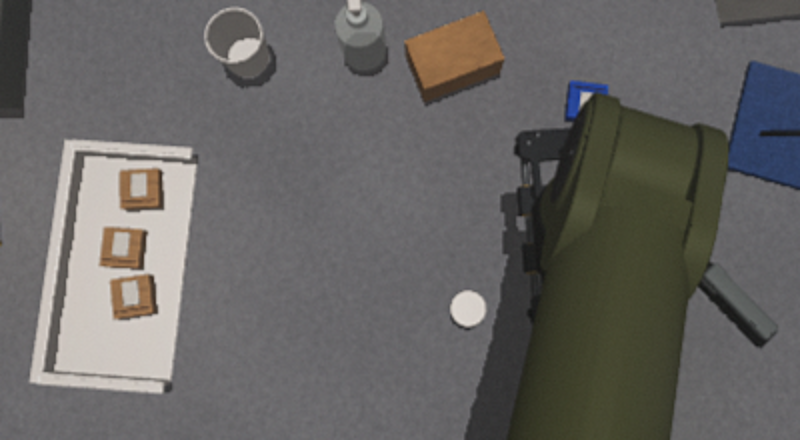

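All three cartons lie flat in the tray, at crop (140,188), (122,247) and (132,297). Each centre is about 60–80 mm behind the front. The jar is at (468,309) as before, and the robot is clear of everything.

```bash
python3 -c "
from cell import *
print(sign_off())"
```

```text
the job is handed in; nothing more can be done
None
```

All three cartons are flat and wholly inside the tray, and I handed the job in at about 26.5 s of the 72 s allowed. I pushed each one in a straight line with the fingers 20 mm apart and about 8 mm above the desk. carton_c went first, then the carton nearest the jar, then the farther one.

- **Cartons:** the last top picture puts the centres about 61, 65 and 81 mm inside the open front, where at least 23 mm is needed. All are between the side walls, and none looks tilted.
- **Jar and bystanders:** the jar, cup, sanitiser and large carton are where they started in the last pictures. The oximeter (hidden by the arm) and most of the stapler could not be seen in the last top picture; both were unmoved in pictures taken during the final push.
- **Forces and robot:** the force readings at the end of each move stayed around 1–2 N. The arm ended clear of everything.
- **Measurement limits:** two cartons lie so close together that the detection merged them into one. I read their centres by eye from the picture, so those are good to a few millimetres. The tray front measured 304.5 mm across, against about 300 mm expected. Neither affects the result.

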